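# Press down the coffee canister's inner plate and close it

## Task

Seal the coffee canister: lift its lid by the grab bar and swing it back past the balance point so that it stays open by itself, then take the broad-footed tamper (not the narrow muddler) and press the crooked, sprung inner plate squarely down until it bottoms out level, keeping it pressed there for a second. Then stand the tamper upright in the middle of the round cork mat, let go, and close the lid fully. Leave the other things on the worktop where they are.

Things in the scene. Friction and masses are not known exactly. Their poses are not given: they have to be found in the camera images.
- canister: round steel coffee canister, 86 mm outside, inner width 78 mm, rim 95 mm above the worktop, on a black rubber foot of 100 mm; it is fixed to the worktop. Origin: centre of its underside, on the worktop; z up along its axis; +x points to its hinge, -x to the lid's grab bar (roughly towards the robot)
- lid (a joint): angle of the lid in rad: 0 closed (level on the rim), grows as it opens upward and backward, 1.95 at the stop, where it leans back; balance point at about 1.55: past it the lid falls back and stays open, before it it falls shut. The hinge is damped and falls slowly; lid and bar weigh 0.16 kg
- lid_hinge (a point): point on the lid's hinge axis, which is level, along the canister's y; 52 mm behind the canister's axis (its +x) and 99 mm above the worktop
- lid_bar (a point): middle of the lid's straight round grab bar: 10 mm thick, parallel to the hinge and 150 mm from it, 58 mm free between two thin side arms, with a 49 mm gap between it and the edge of the round lid (wood, 88 mm wide, 6 mm thick). Closed, it lies 99 mm above the worktop, 98 mm in front of the canister's axis; it turns freely between flat finger pads while the lid swings
- plunger (a joint): how far the inner plate is pressed down, in m: 0 up, 0.020 bottomed out. A spring (300 N/m, from 0 N at the top) and the drag of a rubber seal (7 N) resist: it takes about 5 N at the start and 11 N at the bottom. The seal holds it where it is left, so it stays down
- press_plate: round flat aluminium plate inside the canister, 72 mm wide, 5 mm thick; origin: centre of its top face, z its normal. Up, it is 70 mm above the worktop (25 mm below the rim), pressed home 50 mm. It can rock up to 0.15 rad any way about that centre, stiffly: it starts crooked and stays as it is pushed
- tamper: tamper, 112 mm tall, 0.28 kg: flat round steel foot 58 mm wide and 12 mm high, neck 18 mm thick, above it a round dark wood handle 28 mm thick from 45 to 112 mm above the underside. Starts standing on the worktop. Origin: centre of the flat underside, z up along the handle
- muddler: muddler, not needed: same neck, handle and height as the tamper, but a narrow foot 32 mm wide and 24 mm high. Origin: centre of the underside. It and the tamper swap places
- cork_mat: round cork mat, 90 mm wide, 6 mm high, fixed to the worktop. Origin: centre of its underside, on the worktop
- mug: bystander, to be left alone: white cup with a handle, 64x91x51 mm; origin at the centre of its underside
- egg_cup: bystander, to be left alone: cream glazed egg cup, 48x48x51 mm; origin at the centre of its underside
- glass: bystander, to be left alone: small clear tumbler, 45x45x63 mm; origin at the centre of its underside
- lemon: bystander, to be left alone: lemon, 70x58x56 mm; origin at the centre of its underside
- garlic: bystander, to be left alone: garlic bulb, 49x51x51 mm; origin at the centre of its underside
- shaker: bystander, to be left alone: glass salt shaker with a grey cap, 44x44x90 mm; origin at the centre of its underside
- teaspoon: bystander, to be left alone: steel teaspoon lying flat, 139x28x10 mm; origin at the centre of its underside
Not all that is in view belongs to the job. Leave any purple look-alike of the tamper alone.

How it is judged:
By the outcome, as a careful person would: the job done as asked, in the order asked, and still so for the second after the job is handed in, with the robot touching nothing.
It also fails if it takes over 72 s, if anything falls off the work surface, if the arm or the gripper's body presses on something with over 40 N, if the wrist force passes 120 N, or if a joint passes its speed limit or range.

## Robot

A 6-joint arm with a two-finger parallel gripper is mounted at the origin on a cart in front of the work surface, level with it; the furniture and walls round the work are solid. World frame = base frame: x ahead of the robot, y to its left, z up, the work surface at z = 0. Lengths are in m, angles in rad, forces in N, time in s.
With the tool pointing down it reaches from about 0.35 to 0.975 m from the base axis. Payload 17.4 kg.
Tool frame: the origin (TCP) lies between the finger pads; the fingertips stand 19 mm ahead of it and the grasp point (between the pads) is the TCP; z points along the fingers, y is the line along which they close (so a half turn about z gives the same grasp; the last joint's range is limited). The gripper opens to 85 mm and grips with 20 to 120 N. Pads are 22 mm wide; open, the fingers measure 114 mm over their backs; the gripper's body (76 mm by 85 mm) begins 54 mm behind the grasp point. The pads swing forward as they close: fully open they stand 13 mm farther back than shut.
Start: joints at [-1.325, 0.116, 1.442, -0, 1.584, -0.038], TCP at [0.189, -0.648, 0.25] pointing down, gripper open.
Joint ranges: [-2.83, 2.83], [-0.83, 2.19], [0.07, 2.5], [-1.14, 4.28], [0.01, 3], [-2.97, 2.97]. Speed limits (rad/s): [1.89, 1.89, 2.22, 3.14, 3.14, 3.14].

## Interface

Orientations are given as a rotation vector (axis times angle).
In Python, from station import ctrl gives the robot as it stands. The module is installed in compiled form; this text tells all that it offers.
- The arm moves only by the tool move_arm, never from a script. Its argument "moves" is a list that holds one entry, the list of rows, each a list of 4 numbers: the shift along the tool's x, y, z in cm, then the turn about the tool's z in rad. A call has 1 to 5 rows; each row is the pose to reach, as a shift and turn from the pose commanded when the call began, along the tool's axes at that moment; what a row does not reach only later rows make up. A row lasts 1/8 s, in which the tool goes at most 62.5 mm and 10.7 degrees, less where a joint would pass 70% of its speed; a pose out of reach is approached as far as the arm can. A call with a gripper value outside its range is refused whole. "fingers" is the gripper's target within -1 to 1 (shut at 1, half-way at 0, fully open at -1), set as the call begins (left out, the last holds). The fingers move at their own pace and stop on an object; the grip force is fixed at half the most. Time passes only in rows, so rows that repeat a pose let the fingers close. It gives the time, the measured TCP pose, the force, the opening and the grip force at its end, in the units of the state.
- ctrl.observe(): the state, without advancing time (a new reading comes with each control period).
- ctrl.grab_frame(name): name is "scene" or "top"; returns the picture (400x640x3 uint8, red, green, blue); there is no depth.
- ctrl.calibration(name): a dict with "mtx" (3x3 intrinsics, pixels), "dist_coeffs" ([k1, k2, p1, p2, k3] as OpenCV has them; the pictures are not rectified), "R" (3x3) and "t" (3): a world point X has camera coordinates R X + t. Camera axes: x right, y down, z forward; pixel columns grow to the right and rows downward; lengths in m; the calibration is good to about 2 mm. A picture is of the moment at which its call begins. calibration takes no time and is no camera call.
- ctrl.close_job(): hands the job in; it is judged then, once.
The state is a dict: "time_s": time; "joints": joint angles; "joint_vel": joint speeds; "joint_torque": joint torques, N m; "ee_pos": TCP position; "ee_rot": TCP orientation; "wrist_force": force on the tool from outside, world axes, zero at the start; "wrist_torque": the same for the moment, N m; "gripper_width": opening from 0.0 (shut) to 1.0 (fully open); "grip_force": force on a finger pad.
Only numpy, scipy, OpenCV 4.12 (cv2) and the standard library are available. Lean on these libraries where they do the work, as an engineer would, in place of code of your own. Each camera call takes 0.05 s, during which the arm holds its last target. There are 200 camera calls.

## Working session

There is one attempt and no reset: what is moved stays moved. The work goes in short steps, Python scripts to look and compute and a tool call to move; the robot and the scene stay as the last step left them, time stands still between calls to the robot, and variables do not carry over. Pictures are saved under pics/ and viewed, at most 10 in all, crops included, and the job is handed in when it is done.

Besides the shell and the picture viewer there is one more tool, called after ">>>" by a JSON object that holds its "name" and its "arguments", one argument or row to a line. move_arm: Moves the arm, as the interface text tells. Its arguments: {"type":"object","properties":{"moves":{"type":"array"},"fingers":{"type":"number"}},"required":["moves"]}

```bash
mkdir -p pics; cat > h.py <<'E'
import numpy as np, cv2
from station import ctrl
from scipy.spatial.transform import Rotation as R
def snap(n,f):
    im=ctrl.grab_frame(n); cv2.imwrite('pics/'+f,cv2.cvtColor(im,cv2.COLOR_RGB2BGR)); return im
def ray(n,uv):
    c=ctrl.calibration(n);p=cv2.undistortPoints(np.array([[uv]],float),np.array(c['mtx']),np.array(c['dist_coeffs']))[0,0]
    Rm=np.array(c['R']);t=np.array(c['t']).ravel();o=-Rm.T@t;d=Rm.T@np.array([p[0],p[1],1]);return o,d
def at(n,uv,z):
    o,d=ray(n,uv);return (o+d*(z-o[2])/d[2]).round(4)
def proj(n,X):
    c=ctrl.calibration(n);Rm=np.array(c['R']);t=np.array(c['t']).ravel()
    return cv2.projectPoints(np.atleast_2d(np.array(X,float)),cv2.Rodrigues(Rm)[0],t,np.array(c['mtx']),np.array(c['dist_coeffs']))[0][:,0]
def rel(X,yaw=None):
    s=ctrl.observe();M=R.from_rotvec(s['ee_rot']).as_matrix();return ((M.T@(np.array(X)-s['ee_pos']))*100).round(2)
E
python3 - <<'E'
from h import *
s=ctrl.observe()
print({k:np.round(v,3) for k,v in s.items()}); print(R.from_rotvec(s['ee_rot']).as_matrix().round(3))
for n in('scene','top'):
    snap(n,n+'0.png');c=ctrl.calibration(n);print(n,-np.array(c['R']).T@np.array(c['t']).ravel(),np.array(c['R']).round(2).tolist())
E
```

```text
{'time_s': np.float64(0.0), 'joints': array([-1.325,  0.116,  1.442, -0.   ,  1.584, -0.038]), 'joint_vel': array([-0.001,  0.002, -0.001, -0.001, -0.001, -0.   ]), 'joint_torque': array([-3.0000e-03, -7.3199e+01, -6.3249e+01, -0.0000e+00,  6.0000e-03,
        0.0000e+00]), 'ee_pos': array([ 0.189, -0.648,  0.25 ]), 'ee_rot': array([-3.109, -0.444,  0.   ]), 'wrist_force': array([-0.044, -0.179, -0.634]), 'wrist_torque': array([-0.016,  0.03 ,  0.008]), 'grip_force': np.float64(0.0), 'gripper_width': np.float64(0.998)}
[[ 0.96   0.28  -0.   ]
 [ 0.28  -0.96   0.001]
 [ 0.    -0.001 -1.   ]]
scene [ 0.29286995 -0.75015475  0.69676192] [[0.96, -0.27, -0.0], [-0.15, -0.55, -0.82], [0.22, 0.79, -0.57]]
top [0.48393152 0.0776984  1.24912174] [[-0.01, -1.0, 0.01], [-1.0, 0.01, -0.04], [0.04, -0.01, -1.0]]
```

View pics/scene0.png

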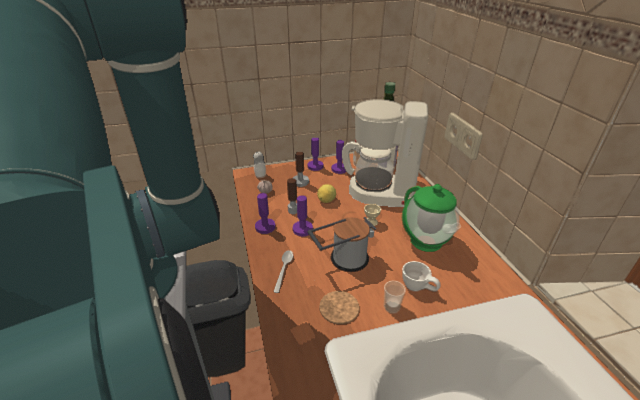

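View pics/top0.png

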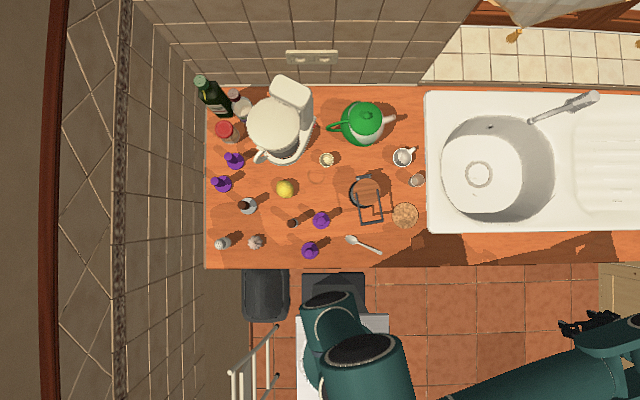

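The scene view shows the canister at about (350,245) with its bar to the left, the mat at (340,307), and dark handles at (300,165) and (292,192). In the top view the canister is at (365,192), the bar at (370,222), the mat at (405,215), and the handles at (249,206) and (293,222). I'll zoom in.

```bash
python3 - <<'E'
import cv2,numpy as np
t=cv2.imread('pics/top0.png')[140:265,225:435];s=cv2.imread('pics/scene0.png')[140:330,240:400]
a=cv2.resize(t,(798,475),interpolation=cv2.INTER_CUBIC);cv2.imwrite('pics/c1.png',a)
cv2.imwrite('pics/c2.png',cv2.resize(s,(480,570),interpolation=cv2.INTER_CUBIC))
E
```

```text
(no output)
```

View pics/c1.png

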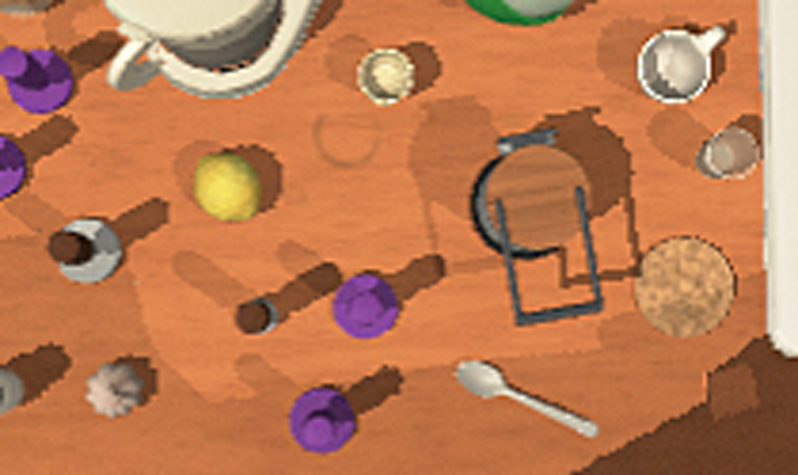

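View pics/c2.png

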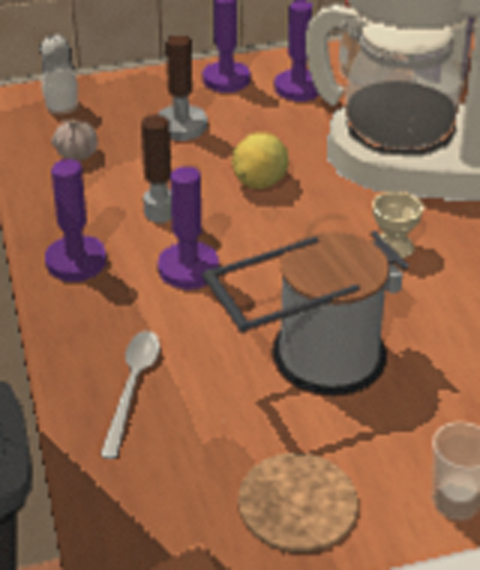

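The tamper (broad steel foot) is the far dark-handled one, with its foot at crop1 (88,250) and handle top at (70,247). The muddler is at (256,316). The bar ends are at (520,318) and (600,306), the lid centre at (537,200), the mat at (685,286) and the hinge at (527,140).

```bash
cat >> h.py <<'E'
def c1(u,v): return (225+(u+.5)/3.8-.5,140+(v+.5)/3.8-.5)
def c2(u,v): return (240+(u+.5)/3-.5,140+(v+.5)/3-.5)
E
python3 - <<'E'
from h import *
P=lambda n,u,v,z:print(n,at('top',c1(u,v),z))
P('barL',520,318,.099);P('barR',600,306,.099);P('lid',537,200,.102);P('hinge',527,140,.102);P('mat',685,286,.006)
P('foot',88,250,.008);P('handletop',70,247,.112);P('mudtop',256,316,.112);P('purple',366,305,.01);P('mug',675,66,.04);P('glass',730,153,.05)
P('lemon',228,187,.03);P('egg',386,76,.05);P('purple2',322,420,.01)
print('scene bar',at('scene',c2(208,275),.099),at('scene',c2(243,325),.099),'mat',at('scene',c2(299,500),.006),'tfoot',at('scene',c2(185,122),.012),'ttop',at('scene',c2(180,41),.112),'cantop',at('scene',c2(333,265),.102))
E
```

```text
barL [ 0.4645 -0.0581  0.099 ]
barR [ 0.4739 -0.1249  0.099 ]
lid [ 0.5623 -0.073   0.102 ]
hinge [ 0.6123 -0.0654  0.102 ]
mat [ 0.4903 -0.2185  0.006 ]
foot [0.5267 0.3176 0.008 ]
handletop [0.5257 0.3123 0.112 ]
mudtop [0.4681 0.1598 0.112 ]
purple [0.4757 0.069  0.01  ]
mug [ 0.6842 -0.2051  0.04  ]
glass [ 0.6059 -0.2498  0.05  ]
lemon [0.5805 0.1898 0.03  ]
egg [0.6748 0.0503 0.05  ]
purple2 [0.3737 0.1089 0.01  ]
scene bar [ 0.4615 -0.0577  0.099 ] [ 0.4726 -0.1225  0.099 ] mat [ 0.4885 -0.2207  0.006 ] tfoot [0.5272 0.3069 0.012 ] ttop [0.5255 0.3114 0.112 ] cantop [ 0.5619 -0.0763  0.102 ]
```

>>> {"name": "move_arm", "arguments": {
  "moves": [
    [[4.2,-4.5,0.4,-0.18],[8.4,-9,0.8,-0.36],[12.6,-13.5,1.2,-0.54],[16.8,-18,1.6,-0.72],[21,-22.5,2,-0.72]]
  ],
  "fingers": 0
}}

```text
time_s: 0.72
ee_pos: [0.328, -0.3713, 0.2299]
ee_rot: [-2.752, -1.515, -0.0]
wrist_force: [1.0, 0.1, 0.5]
gripper_width: 0.505
grip_force: 0.0
```

```bash
cat >> h.py <<'E'
CAN=np.array([.564,-.075]);YAW=.155;ex=np.array([np.cos(YAW),np.sin(YAW)]);H=CAN+.052*ex
BAR=CAN-.098*ex
def barpos(th): p=H-.15*np.cos(th)*ex; return np.array([p[0],p[1],.099+.15*np.sin(th)])
def go(X,yy=None):
    s=ctrl.observe();M=R.from_rotvec(s['ee_rot']).as_matrix();a=np.arctan2(M[1,1],M[0,1])
    t=0 if yy is None else (a-yy+np.pi/2)%np.pi-np.pi/2
    print('t',round(s['time_s'],2),'pos',np.round(s['ee_pos'],4),'F',np.round(s['wrist_force'],1),'w',round(s['gripper_width'],3),'g',round(s['grip_force'],1),'-> shift cm',rel(X),'turn',round(t,3))
E
python3 - <<'E'
from h import *
print(BAR,H);go([*BAR,.17],YAW);print(ctrl.observe()['joints'])
E
```

```text
[ 0.46717487 -0.09012925] [ 0.6153766  -0.06697223]
t 0.72 pos [ 0.328  -0.3713  0.2299] F [1.  0.1 0.5] w 0.505 g 0.0 -> shift cm [31.2  -3.28  6.  ] turn -0.719
[-8.98806015e-01 -2.77193528e-01  1.84429728e+00  7.66727796e-05
  1.57455382e+00 -3.34488126e-01]
```

>>> {"name": "move_arm", "arguments": {
  "moves": [
    [[6.2,-0.7,1,-0.16],[12.4,-1.3,2,-0.32],[18.6,-2,3,-0.48],[24.8,-2.6,4,-0.64],[31,-3.3,5,-0.72]]
  ]
}}

```text
time_s: 1.35
ee_pos: [0.4653, -0.0948, 0.1805]
ee_rot: [2.04, 2.388, 0.0]
wrist_force: [0.3, -1.2, 0.1]
gripper_width: 0.502
grip_force: 0.0
```

```bash
python3 - <<'E'
from h import *
im=snap('top','t2.png');s2=snap('scene','s2.png')
go([*BAR,.099],YAW)
a=cv2.resize(cv2.cvtColor(im,4)[165:245,330:430],(400,320),interpolation=cv2.INTER_CUBIC);b=cv2.resize(cv2.cvtColor(s2,4)[190:310,290:390],(400,480),interpolation=cv2.INTER_CUBIC)
c=np.zeros((480,800,3),np.uint8);c[:320,:400]=a;c[:,400:]=b;cv2.imwrite('pics/c3.png',c)
E
```

```text
t 1.45 pos [ 0.4659 -0.0922  0.1795] F [-1.4 -0.8 -0.4] w 0.496 g 0.0 -> shift cm [0.17 0.17 8.05] turn 0.006
```

View pics/c3.png

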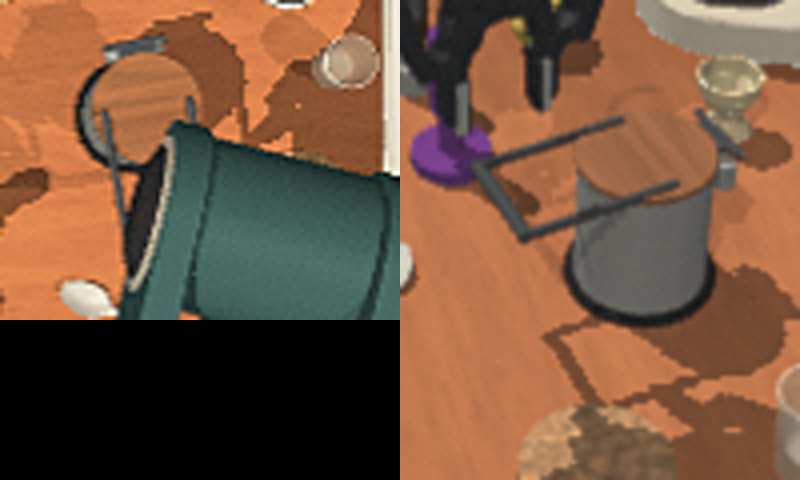

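Both fingertips, at (460,110) and (545,85) in the crop, straddle the bar line. Going down to the bar.

>>> {"name": "move_arm", "arguments": {
  "moves": [
    [[0.2,0.2,3,0],[0.2,0.2,6,0],[0.2,0.2,8,0],[0.2,0.2,8,0]]
  ]
}}

```text
time_s: 1.95
ee_pos: [0.4659, -0.0947, 0.0997]
ee_rot: [-2.044, -2.383, 0.002]
wrist_force: [-0.2, -0.3, 0.8]
gripper_width: 0.499
grip_force: 0.0
```

>>> {"name": "move_arm", "arguments": {
  "moves": [
    [[0,0,0,0],[0,0,0,0],[0,0,0,0],[0,0,0,0],[0,0,0,0]]
  ],
  "fingers": 1
}}

```text
time_s: 2.58
ee_pos: [0.4686, -0.0946, 0.1028]
ee_rot: [2.042, 2.381, 0.006]
wrist_force: [14.9, 2.7, -0.9]
gripper_width: 0.089
grip_force: 58.4
```

```bash
python3 - <<'E'
from h import *
for t in (0,.3,.6,.9,1.2,1.5,1.75):go(barpos(t))
E
```

```text
t 2.58 pos [ 0.4686 -0.0946  0.1028] F [14.9  2.7 -0.9] w 0.089 g 58.4 -> shift cm [ 0.47 -0.08  0.38] turn 0
t 2.58 pos [ 0.4686 -0.0946  0.1028] F [14.9  2.7 -0.9] w 0.089 g 58.4 -> shift cm [ 0.46  0.62 -4.05] turn 0
t 2.58 pos [ 0.4686 -0.0946  0.1028] F [14.9  2.7 -0.9] w 0.089 g 58.4 -> shift cm [ 0.46  2.59 -8.08] turn 0
t 2.58 pos [ 0.4686 -0.0946  0.1028] F [14.9  2.7 -0.9] w 0.089 g 58.4 -> shift cm [  0.46   5.67 -11.34] turn 0
t 2.58 pos [ 0.4686 -0.0946  0.1028] F [14.9  2.7 -0.9] w 0.089 g 58.4 -> shift cm [  0.46   9.57 -13.54] turn 0
t 2.58 pos [ 0.4686 -0.0946  0.1028] F [14.9  2.7 -0.9] w 0.089 g 58.4 -> shift cm [  0.47  13.95 -14.5 ] turn 0
t 2.58 pos [ 0.4686 -0.0946  0.1028] F [14.9  2.7 -0.9] w 0.089 g 58.4 -> shift cm [  0.48  17.69 -14.27] turn 0
```

>>> {"name": "move_arm", "arguments": {
  "moves": [
    [[0,0.4,-2.2,0],[0,0.9,-4.4,0],[0,1.7,-6.5,0],[0,2.9,-8.5,0],[0,4.3,-10.2,0]]
  ]
}}

```text
time_s: 3.2
ee_pos: [0.5072, -0.0883, 0.2056]
ee_rot: [-2.044, -2.382, 0.006]
wrist_force: [-30.8, 1.8, 22.9]
gripper_width: 0.086
grip_force: 59.8
```

```bash
python3 - <<'E'
from h import *
for t in (.75,.9,1.05,1.2,1.35,1.5,1.65,1.75):go(barpos(t))
E
```

```text
t 3.2 pos [ 0.5072 -0.0883  0.2056] F [-30.8   1.8  22.9] w 0.086 g 59.8 -> shift cm [0.44 0.04 0.43] turn 0
t 3.2 pos [ 0.5072 -0.0883  0.2056] F [-30.8   1.8  22.9] w 0.086 g 59.8 -> shift cm [ 0.44  1.69 -1.1 ] turn 0
t 3.2 pos [ 0.5072 -0.0883  0.2056] F [-30.8   1.8  22.9] w 0.086 g 59.8 -> shift cm [ 0.45  3.54 -2.37] turn 0
t 3.2 pos [ 0.5072 -0.0883  0.2056] F [-30.8   1.8  22.9] w 0.086 g 59.8 -> shift cm [ 0.45  5.56 -3.35] turn 0
t 3.2 pos [ 0.5072 -0.0883  0.2056] F [-30.8   1.8  22.9] w 0.086 g 59.8 -> shift cm [ 0.46  7.71 -4.02] turn 0
t 3.2 pos [ 0.5072 -0.0883  0.2056] F [-30.8   1.8  22.9] w 0.086 g 59.8 -> shift cm [ 0.46  9.93 -4.35] turn 0
t 3.2 pos [ 0.5072 -0.0883  0.2056] F [-30.8   1.8  22.9] w 0.086 g 59.8 -> shift cm [ 0.47 12.18 -4.36] turn 0
t 3.2 pos [ 0.5072 -0.0883  0.2056] F [-30.8   1.8  22.9] w 0.086 g 59.8 -> shift cm [ 0.47 13.67 -4.17] turn 0
```

>>> {"name": "move_arm", "arguments": {
  "moves": [
    [[0,1.6,-1.9,0],[0,3.5,-3.2,0],[0,5.5,-4.2,0],[0,7.7,-4.8,0],[0,9.9,-5.1,0]]
  ]
}}

```text
time_s: 3.82
ee_pos: [0.6077, -0.0726, 0.2565]
ee_rot: [2.043, 2.384, 0.003]
wrist_force: [-1.7, -2.8, 4.5]
gripper_width: 0.09
grip_force: 61.5
```

```bash
python3 - <<'E'
from h import *
for t in (1.5,1.65,1.75,1.85):go(barpos(t)+[0,0,.004])
E
```

```text
t 3.83 pos [ 0.6077 -0.0726  0.2565] F [-1.7 -2.8  4.5] w 0.09 g 61.5 -> shift cm [ 0.43 -0.22  0.38] turn 0
t 3.83 pos [ 0.6077 -0.0726  0.2565] F [-1.7 -2.8  4.5] w 0.09 g 61.5 -> shift cm [0.44 2.03 0.4 ] turn 0
t 3.83 pos [ 0.6077 -0.0726  0.2565] F [-1.7 -2.8  4.5] w 0.09 g 61.5 -> shift cm [0.44 3.51 0.6 ] turn 0
t 3.83 pos [ 0.6077 -0.0726  0.2565] F [-1.7 -2.8  4.5] w 0.09 g 61.5 -> shift cm [0.44 4.97 0.94] turn 0
```

>>> {"name": "move_arm", "arguments": {
  "moves": [
    [[0,2.2,0,0],[0,3.8,0.2,0],[0,5.2,0.6,0],[0,5.2,0.6,0]]
  ]
}}

```text
time_s: 4.32
ee_pos: [0.6593, -0.0635, 0.2488]
ee_rot: [-2.044, -2.386, -0.005]
wrist_force: [-0.5, 12.9, 6.8]
gripper_width: 0.093
grip_force: 63.5
```

>>> {"name": "move_arm", "arguments": {
  "moves": [
    [[0,0,0,0],[0,0,0,0],[0,0,-2,0],[0,0,-6,0],[0,0,-9,0]]
  ],
  "fingers": 0
}}

```text
time_s: 4.95
ee_pos: [0.6582, -0.0653, 0.3413]
ee_rot: [2.044, 2.383, 0.002]
wrist_force: [0.2, -0.4, 1.5]
gripper_width: 0.506
grip_force: 0.0
```

```bash
python3 - <<'E'
from h import *
go([.526,.312,.25],YAW);print(ctrl.observe()['joints'].round(2) if hasattr(ctrl.observe()['joints'],'round') else ctrl.observe()['joints'])
s2=snap('scene','s3.png');cv2.imwrite('pics/c4.png',cv2.resize(cv2.cvtColor(s2,4)[140:300,250:450],(800,640)[:2] and (700,560),interpolation=cv2.INTER_CUBIC))
E
```

```text
t 4.95 pos [ 0.6582 -0.0653  0.3413] F [ 0.2 -0.4  1.5] w 0.506 g 0.0 -> shift cm [39.3  -7.35  9.08] turn -0.002
[-0.14  0.08  1.34 -0.    1.72 -0.29]
```

View pics/c4.png

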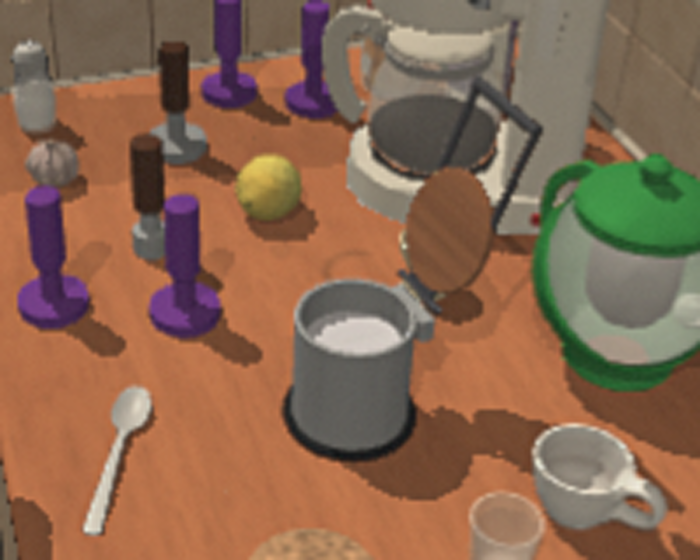

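The lid stays open by itself (disc at crop (450,230)) and the crooked plate shows in the canister at (350,335). The tamper is at (177,100) with its foot at (178,140).

>>> {"name": "move_arm", "arguments": {
  "moves": [
    [[0,-6,0,0],[1,-12,0.5,0],[5,-16,1,0],[11,-17,2,0],[17,-17,3,0]]
  ],
  "fingers": -0.6
}}

```text
time_s: 5.62
ee_pos: [0.4631, 0.078, 0.3096]
ee_rot: [2.046, 2.381, 0.004]
wrist_force: [0.8, -0.9, 0.3]
gripper_width: 0.799
grip_force: 0.0
```

>>> {"name": "move_arm", "arguments": {
  "moves": [
    [[6,0.5,1,0],[12,2,2,0],[18,6,3,0],[22,9.7,4,0],[22,9.7,5,0]]
  ]
}}

```text
time_s: 6.25
ee_pos: [0.5277, 0.3119, 0.2568]
ee_rot: [-2.042, -2.386, 0.002]
wrist_force: [-0.4, -0.4, 0.1]
gripper_width: 0.799
grip_force: 0.0
```

```bash
python3 - <<'E'
from h import *
c4=lambda u,v:(250+(u+.5)/3.5-.5,140+(v+.5)/3.5-.5)
print('rim',at('scene',c4(355,314),.095),'tamper',at('scene',c4(174,45),.112),at('scene',c4(179,142),.012))
go([.526,.3115,.080],YAW)
E
```

```text
rim [ 0.5643 -0.0736  0.095 ] tamper [0.5258 0.3172 0.112 ] [0.5256 0.3081 0.012 ]
t 6.25 pos [0.5277 0.3119 0.2568] F [-0.4 -0.4  0.1] w 0.799 g 0.0 -> shift cm [-1.000e-02 -1.400e-01  1.768e+01] turn 0.0
```

>>> {"name": "move_arm", "arguments": {
  "moves": [
    [[0,-0.1,5,0],[0,-0.1,10,0],[0,-0.1,14,0],[0,-0.1,17.3,0],[0,-0.1,17.3,0]]
  ]
}}

```text
time_s: 6.88
ee_pos: [0.5249, 0.3081, 0.0837]
ee_rot: [-2.045, -2.383, 0.004]
wrist_force: [0.0, -1.1, -0.5]
gripper_width: 0.801
grip_force: 0.0
```

>>> {"name": "move_arm", "arguments": {
  "moves": [
    [[0,0,0,0],[0,0,0,0],[0,0,0,0],[0,0,0,0],[0,0,0,0]]
  ],
  "fingers": 1
}}

```text
time_s: 7.5
ee_pos: [0.5267, 0.3095, 0.0869]
ee_rot: [2.044, 2.384, 0.005]
wrist_force: [2.4, -0.2, 7.7]
gripper_width: 0.316
grip_force: 58.9
```

```bash
python3 - <<'E'
from h import *
go([*CAN,.25],YAW)
E
```

```text
t 7.5 pos [0.5267 0.3095 0.0869] F [ 2.4 -0.2  7.7] w 0.316 g 58.9 -> shift cm [-38.55  -2.12 -16.35] turn -0.002
```

>>> {"name": "move_arm", "arguments": {
  "moves": [
    [[0,0,-5,0],[0,-1,-10,0],[-2,-4,-15,0],[-8,-6,-16,0],[-14,-6,-16,0]]
  ]
}}

```text
time_s: 8.12
ee_pos: [0.4869, 0.1606, 0.2469]
ee_rot: [2.042, 2.386, 0.004]
wrist_force: [1.0, 0.6, -4.4]
gripper_width: 0.312
grip_force: 60.4
```

>>> {"name": "move_arm", "arguments": {
  "moves": [
    [[-6,0,0,0],[-12,1,0,0],[-18,2.5,0,0],[-23,3.9,0,0],[-24.5,3.9,0,0]]
  ]
}}

```text
time_s: 8.75
ee_pos: [0.564, -0.0771, 0.2447]
ee_rot: [-2.048, -2.382, 0.001]
wrist_force: [0.3, 0.1, -4.0]
gripper_width: 0.314
grip_force: 60.5
```

```bash
python3 - <<'E'
from h import *
go([*CAN,.25],YAW)
a=snap('scene','s5.png');p=ctrl.observe()['ee_pos']
print(proj('scene',[[p[0],p[1],p[2]-.087],[p[0],p[1],p[2]-.075],[*CAN,.095]]))
cv2.imwrite('pics/c5.png',cv2.resize(cv2.cvtColor(a,4)[120:280,280:430],(600,640)[:1]+(600,) if 0 else (560,597),interpolation=cv2.INTER_CUBIC))
E
```

```text
t 8.75 pos [ 0.564  -0.0771  0.2447] F [ 0.3  0.1 -4. ] w 0.314 g 60.5 -> shift cm [ 0.21  0.03 -0.53] turn -0.004
[[352.69722833 209.87233294]
 [352.95850222 205.76745638]
 [351.14816821 229.73252979]]
```

View pics/c5.png

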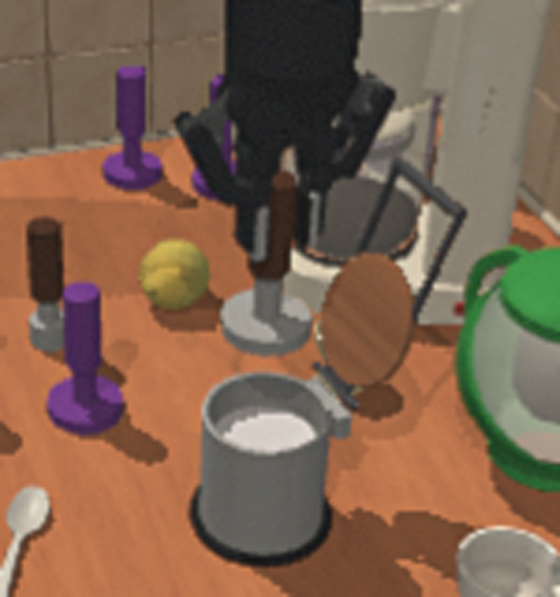

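The held tamper is over the canister but seems to lean: handle top (284,180), handle bottom (269,275), foot (266,315). I'll fit the tilt.

```bash
python3 - <<'E'
from h import *
from scipy.optimize import least_squares
f=560/150
px=lambda u,v:(280+(u+.5)/f-.5,120+(v+.5)/f-.5)
p=np.array(ctrl.observe()['ee_pos'])
# features along axis (h above underside): top edge centre, handle bottom, foot-top centre/rim extents
obs=np.array([px(284,180),px(268.5,272),px(266.5,314)])
hs=[.112,.047,.012]
tx=np.array([-.154,.988,0]);ty=np.array([.988,.154,0])
def axis(q):
    b=p+tx*q[0]+ty*q[1]; d=tx*q[2]+ty*q[3]+[0,0,1]; d=d/np.linalg.norm(d)
    return b,d
def res(q):
    b,d=axis(q); return np.r_[(proj('scene',[b+d*(h-.087) for h in hs])-obs).ravel(),0.1*q[3]/.02]
s=least_squares(res,[0,0,0,0]);print(s.x.round(4),s.fun.round(2))
b,d=axis(s.x);print('underside',(b-d*.087).round(4))
for a in(0,.15,.3,-.15):print(a,[((q-[280,120])*f).round(0).tolist() for q in proj('scene',[p+(h-.087)*np.array([-.154*a,.988*a,1]) for h in hs])])
E
```

```text
[ 0.0045  0.0011 -0.05    0.04  ] [-0.25  0.2   0.67 -0.49 -0.42  0.29  0.2 ]
underside [ 0.5602 -0.069   0.1578]
0 [[281.0, 183.0], [275.0, 274.0], [272.0, 320.0]]
0.15 [[278.0, 180.0], [280.0, 279.0], [281.0, 330.0]]
0.3 [[275.0, 177.0], [285.0, 284.0], [290.0, 340.0]]
-0.15 [[284.0, 186.0], [271.0, 269.0], [264.0, 311.0]]
```

>>> {"name": "move_arm", "arguments": {
  "moves": [
    [[3,0.4,0,0],[6,0.8,0,0],[9,1.2,0,0],[11,1.5,0,0],[12,1.5,2,0]]
  ]
}}

```text
time_s: 9.43
ee_pos: [0.5604, 0.0476, 0.2256]
ee_rot: [2.042, 2.385, 0.003]
wrist_force: [0.3, 0.1, -3.2]
gripper_width: 0.314
grip_force: 60.7
```

>>> {"name": "move_arm", "arguments": {
  "moves": [
    [[0,0,4,0],[0,0,8,0],[0,0,11,0],[0,0,13,0],[0,0,13.5,0]]
  ]
}}

```text
time_s: 10.05
ee_pos: [0.5595, 0.0461, 0.0883]
ee_rot: [-2.045, -2.383, 0.002]
wrist_force: [0.5, 0.2, -2.9]
gripper_width: 0.313
grip_force: 60.4
```

>>> {"name": "move_arm", "arguments": {
  "moves": [
    [[0,0,0.5,0],[0,0,0.8,0],[0,0,1.1,0],[0,0,1.1,0]]
  ]
}}

```text
time_s: 10.55
ee_pos: [0.5624, 0.0464, 0.0862]
ee_rot: [2.042, 2.381, 0.007]
wrist_force: [-23.6, -2.5, 57.2]
gripper_width: 0.314
grip_force: 67.6
```

>>> {"name": "move_arm", "arguments": {
  "moves": [
    [[0,0,-0.8,0],[0,0,-3,0],[0,0,-6,0],[0,0,-9,0],[0,0,-11,0]]
  ]
}}

```text
time_s: 11.18
ee_pos: [0.5606, 0.0463, 0.191]
ee_rot: [2.044, 2.383, 0.002]
wrist_force: [0.5, 0.1, -2.9]
gripper_width: 0.309
grip_force: 60.6
```

>>> {"name": "move_arm", "arguments": {
  "moves": [
    [[-1.5,0,-1,0],[-4,0,-1.5,0],[-7,-0.5,-1.5,0],[-9.5,-1,-1.5,0],[-11,-1.4,-1.5,0]]
  ]
}}

```text
time_s: 11.8
ee_pos: [0.5628, -0.0662, 0.2032]
ee_rot: [-2.046, -2.383, 0.001]
wrist_force: [0.4, 0.6, -4.0]
gripper_width: 0.313
grip_force: 60.7
```

```bash
python3 - <<'E'
from h import *
go([*CAN,.25],YAW)
a=snap('scene','s6.png');p=ctrl.observe()['ee_pos']
f=560/150
print([((q-[280,120])*f).round(0).tolist() for q in proj('scene',[[p[0],p[1],p[2]-.086+h] for h in(.112,.047,.012)])])
cv2.imwrite('pics/c6.png',cv2.resize(cv2.cvtColor(a,4)[120:280,280:430],(560,597),interpolation=cv2.INTER_CUBIC))
E
```

```text
t 11.8 pos [ 0.5628 -0.0662  0.2032] F [ 0.4  0.6 -4. ] w 0.313 g 60.7 -> shift cm [-0.89 -0.02 -4.68] turn -0.003
[[270.0, 232.0], [265.0, 318.0], [262.0, 362.0]]
```

View pics/c6.png

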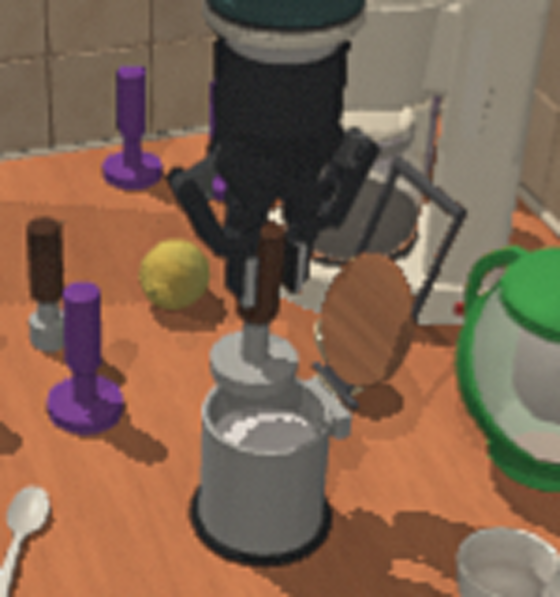

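The foot is at (254,358), within a few mm of the prediction (262,362), so the residual tilt is small. Going in and pressing.

>>> {"name": "move_arm", "arguments": {
  "moves": [
    [[-0.6,0.1,0,0],[-1.1,0.15,0.5,0],[-1.1,0.15,2,0],[-1.1,0.15,3.5,0],[-1.1,0.15,4.3,0]]
  ]
}}

```text
time_s: 12.48
ee_pos: [0.5657, -0.0748, 0.159]
ee_rot: [-2.044, -2.384, 0.001]
wrist_force: [-0.0, 0.4, -3.0]
gripper_width: 0.313
grip_force: 60.7
```

>>> {"name": "move_arm", "arguments": {
  "moves": [
    [[0,0,0.6,0],[0,0,1.2,0],[0,-0.05,1.8,0],[0,-0.1,2.4,0],[0,-0.1,2.7,0]]
  ]
}}

```text
time_s: 13.1
ee_pos: [0.5662, -0.0752, 0.1357]
ee_rot: [2.044, 2.383, 0.003]
wrist_force: [-8.8, 3.8, 31.4]
gripper_width: 0.31
grip_force: 64.6
```

```bash
python3 - <<'E'
from h import *
go([*CAN,.136],YAW);s=ctrl.observe();print(np.round(s['wrist_torque'],2),R.from_rotvec(s['ee_rot']).as_matrix()[:,2].round(4))
E
```

```text
t 13.1 pos [ 0.5662 -0.0752  0.1357] F [-8.8  3.8 31.4] w 0.31 g 64.6 -> shift cm [ 0.06 -0.21 -0.03] turn -0.002
[0.87 2.   0.04] [ 0.0033  0.     -1.    ]
```

>>> {"name": "move_arm", "arguments": {
  "moves": [
    [[0,-0.2,0.2,0],[0,-0.2,0.2,0],[0,-0.2,0.2,0],[0,-0.2,0.2,0],[0,-0.2,0.2,0]]
  ]
}}

```text
time_s: 13.72
ee_pos: [0.5653, -0.0754, 0.1357]
ee_rot: [2.041, 2.381, 0.007]
wrist_force: [-3.0, 4.9, 28.0]
gripper_width: 0.31
grip_force: 64.0
```

>>> {"name": "move_arm", "arguments": {
  "moves": [
    [[0,0,0,0],[0,0,0,0],[0,0,0,0],[0,0,0,0],[0,0,0,0]]
  ]
}}

```text
time_s: 14.35
ee_pos: [0.5654, -0.0754, 0.1358]
ee_rot: [2.041, 2.381, 0.007]
wrist_force: [-2.2, 4.7, 27.7]
gripper_width: 0.311
grip_force: 64.0
```

```bash
python3 - <<'E'
from h import *
go([*CAN,.136],YAW);s=ctrl.observe();print(np.round(s['wrist_torque'],2),R.from_rotvec(s['ee_rot']).as_matrix()[:,2].round(4))
a=snap('scene','s7.png');p=ctrl.observe()['ee_pos'];f=4
print([((q-[300,150])*f).round(0).tolist() for q in proj('scene',[[p[0],p[1],p[2]-.086+h] for h in(.112,.047)])])
cv2.imwrite('pics/c7.png',cv2.resize(cv2.cvtColor(a,4)[150:260,300:410],None,fx=4,fy=4,interpolation=cv2.INTER_CUBIC))
E
```

```text
t 14.35 pos [ 0.5654 -0.0754  0.1358] F [-2.2  4.7 27.7] w 0.311 g 64.0 -> shift cm [ 0.06 -0.13 -0.03] turn -0.002
[1.1  0.44 0.04] [ 7.2e-03 -1.0e-04 -1.0e+00]
[[213.0, 232.0], [207.0, 317.0]]
```

View pics/c7.png

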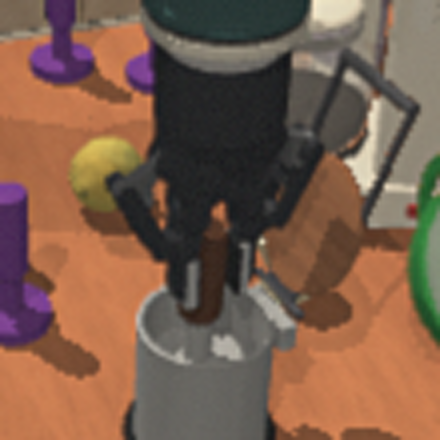

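The handle runs from (215,238) to (203,315), pressed home (TCP height matches 50 mm) with the tamper centred. It has been held for more than 1 s, so I'm lifting out.

>>> {"name": "move_arm", "arguments": {
  "moves": [
    [[0,0.2,-0.6,0],[0,0.3,-2,0],[0,0.3,-5,0],[0,0.3,-8.5,0],[0,0.3,-11,0]]
  ]
}}

```text
time_s: 15.02
ee_pos: [0.5664, -0.0753, 0.2437]
ee_rot: [2.045, 2.384, 0.001]
wrist_force: [1.7, 0.5, -3.9]
gripper_width: 0.311
grip_force: 60.6
```

>>> {"name": "move_arm", "arguments": {
  "moves": [
    [[-2,-1.5,0,0],[-5,-4,0,0],[-8.5,-6.5,0,0],[-11.5,-8.7,0,0],[-13,-9.7,1,0]]
  ]
}}

```text
time_s: 15.65
ee_pos: [0.4896, -0.2199, 0.2324]
ee_rot: [2.046, 2.382, 0.0]
wrist_force: [-0.7, 0.8, -4.6]
gripper_width: 0.316
grip_force: 60.6
```

```bash
python3 - <<'E'
from h import *
go([.4895,-.2195,.0925],YAW)
a=snap('scene','s8.png');p=ctrl.observe()['ee_pos'];f=4
print([((q-[290,190])*f).round(0).tolist() for q in proj('scene',[[p[0],p[1],p[2]-.086+h] for h in(.112,.047,.012)]+[[.4895,-.2195,.006]]+[[*CAN,.05]])])
b=cv2.cvtColor(a,4)
cv2.imwrite('pics/c8.png',cv2.resize(b[190:330,290:400],None,fx=4,fy=4,interpolation=cv2.INTER_CUBIC))
E
```

```text
t 15.65 pos [ 0.4896 -0.2199  0.2324] F [-0.7  0.8 -4.6] w 0.316 g 60.6 -> shift cm [ 0.06 -0.02 13.99] turn -0.003
[[214.0, 113.0], [209.0, 217.0], [207.0, 269.0], [198.0, 463.0], [241.0, 214.0]]
```

View pics/c8.png

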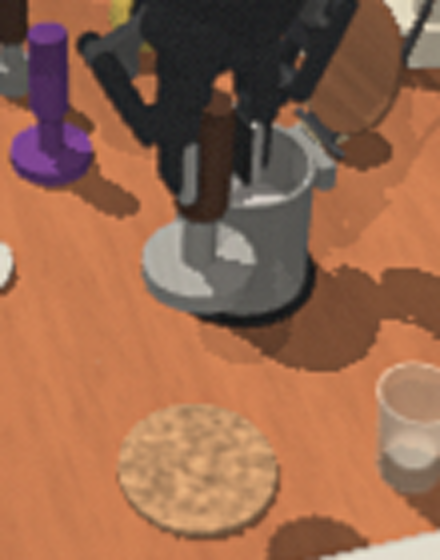

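The foot is at (199,262) against a predicted (207,269), and the mat centre is at (198,468). The handle leans slightly: top (221,97), bottom (202,213). I'll use the contact torque on the mat to measure the lean.

>>> {"name": "move_arm", "arguments": {
  "moves": [
    [[-0.1,0.2,4,0],[-0.2,0.3,8,0],[-0.2,0.3,11,0],[-0.2,0.3,13,0],[-0.2,0.3,13.5,0]]
  ]
}}

```text
time_s: 16.32
ee_pos: [0.4933, -0.2195, 0.0957]
ee_rot: [-2.044, -2.384, 0.0]
wrist_force: [-0.0, 0.0, -3.1]
gripper_width: 0.311
grip_force: 60.6
```

```bash
cat >> h.py <<'E'
def st():
    s=ctrl.observe();print(round(s['time_s'],2),np.round(s['ee_pos'],4),'F',np.round(s['wrist_force'],2),'T',np.round(s['wrist_torque'],3),'z',R.from_rotvec(s['ee_rot']).as_matrix()[:,2].round(4))
E
python3 -c "from h import *;st()"
```

```text
16.32 [ 0.4933 -0.2195  0.0957] F [-0.05  0.02 -3.14] T [ 0.012 -0.036  0.028] z [-1.4e-03  9.0e-04 -1.0e+00]
```

>>> {"name": "move_arm", "arguments": {
  "moves": [
    [[0,0,0.1,0],[0,0,0.2,0],[0,0,0.2,0]]
  ]
}}

```text
time_s: 16.7
ee_pos: [0.4937, -0.2201, 0.0955]
ee_rot: [2.045, 2.384, 0.0]
wrist_force: [-0.1, 0.2, -3.6]
gripper_width: 0.309
grip_force: 60.6
```

```bash
python3 -c "from h import *;st()"
```

```text
16.7 [ 0.4937 -0.2201  0.0955] F [-0.15  0.18 -3.57] T [-0.046  0.005  0.044] z [ 9.e-04 -5.e-04 -1.e+00]
```

>>> {"name": "move_arm", "arguments": {
  "moves": [
    [[0,0,0.1,0],[0,0,0.2,0],[0,0,0.2,0]]
  ]
}}

```text
time_s: 17.08
ee_pos: [0.4934, -0.2199, 0.0927]
ee_rot: [-2.045, -2.385, 0.0]
wrist_force: [0.4, 0.4, -3.7]
gripper_width: 0.311
grip_force: 60.6
```

```bash
python3 -c "from h import *;st()"
```

```text
17.07 [ 0.4934 -0.2199  0.0927] F [ 0.37  0.37 -3.71] T [-0.06   0.002  0.001] z [-1.e-04  1.e-04 -1.e+00]
```

>>> {"name": "move_arm", "arguments": {
  "moves": [
    [[0,0,0.1,0],[0,0,0.1,0],[0,0,0.1,0]]
  ]
}}

```text
time_s: 17.45
ee_pos: [0.4935, -0.2201, 0.0925]
ee_rot: [2.045, 2.384, -0.0]
wrist_force: [-4.2, 0.8, 6.4]
gripper_width: 0.312
grip_force: 61.6
```

```bash
python3 -c "from h import *;st()"
```

```text
17.45 [ 0.4935 -0.2201  0.0925] F [-4.17  0.83  6.44] T [ 0.125  0.771 -0.008] z [ 3.e-04 -4.e-04 -1.e+00]
```

>>> {"name": "move_arm", "arguments": {
  "moves": [
    [[0,0,0.1,0],[0,0,0.1,0],[0,0,0.1,0]]
  ]
}}

```text
time_s: 17.82
ee_pos: [0.4937, -0.2203, 0.0925]
ee_rot: [2.044, 2.384, -0.0]
wrist_force: [-8.3, 1.2, 16.0]
gripper_width: 0.311
grip_force: 62.6
```

```bash
python3 -c "from h import *;st()"
```

```text
17.82 [ 0.4937 -0.2203  0.0925] F [-8.26  1.18 15.99] T [0.502 1.564 0.038] z [ 8.e-04 -8.e-04 -1.e+00]
```

>>> {"name": "move_arm", "arguments": {
  "moves": [
    [[0,0,0.1,0],[0,0,0.1,0],[0,0,0.1,0]]
  ]
}}

```text
time_s: 18.2
ee_pos: [0.4938, -0.2204, 0.0924]
ee_rot: [2.044, 2.383, -0.0]
wrist_force: [-12.7, 3.4, 25.4]
gripper_width: 0.312
grip_force: 63.8
```

```bash
python3 -c "from h import *;st()"
```

```text
18.2 [ 0.4938 -0.2204  0.0924] F [-12.65   3.35  25.4 ] T [0.77  2.368 0.127] z [ 0.0012 -0.0012 -1.    ]
```

>>> {"name": "move_arm", "arguments": {
  "moves": [
    [[0,-0.1,0,0],[0,-0.25,0,0],[0,-0.25,0,0]]
  ]
}}

```text
time_s: 18.58
ee_pos: [0.4925, -0.2204, 0.0922]
ee_rot: [2.043, 2.382, 0.004]
wrist_force: [1.5, 5.0, 15.9]
gripper_width: 0.31
grip_force: 62.2
```

```bash
python3 -c "
from h import *;st()
snap('scene','s9.png')"
```

```text
18.57 [ 0.4925 -0.2204  0.0922] F [ 1.45  4.98 15.86] T [ 1.131 -0.593  0.039] z [ 4.7e-03 -6.0e-04 -1.0e+00]
```

>>> {"name": "move_arm", "arguments": {
  "moves": [
    [[0,-0.2,0,0],[0,-0.3,0,0],[0,-0.3,0,0]]
  ]
}}

```text
time_s: 19.0
ee_pos: [0.4901, -0.221, 0.0923]
ee_rot: [2.042, 2.381, 0.005]
wrist_force: [6.8, 2.9, 11.4]
gripper_width: 0.312
grip_force: 61.5
```

```bash
python3 -c "
from h import *;st()"
```

```text
19.0 [ 0.4901 -0.221   0.0923] F [ 6.82  2.92 11.38] T [ 0.719 -1.735 -0.044] z [ 0.0062 -0.0012 -1.    ]
```

>>> {"name": "move_arm", "arguments": {
  "moves": [
    [[0,0.1,-0.3,0],[0,0.1,-0.3,0],[0,0.1,-0.3,0]]
  ]
}}

```text
time_s: 19.38
ee_pos: [0.4888, -0.2206, 0.0926]
ee_rot: [-2.045, -2.384, 0.0]
wrist_force: [0.1, 0.0, -1.2]
gripper_width: 0.309
grip_force: 60.6
```

```bash
python3 -c "
from h import *;st()
snap('scene','s10.png')"
```

```text
19.38 [ 0.4888 -0.2206  0.0926] F [ 0.13  0.04 -1.19] T [ 0.038 -0.032  0.017] z [-5.e-04  2.e-04 -1.e+00]
```

>>> {"name": "move_arm", "arguments": {
  "moves": [
    [[0,0,0,0],[0,0,0,0],[0,0,0,0],[0,0,0,0]]
  ],
  "fingers": -0.5
}}

```text
time_s: 19.92
ee_pos: [0.489, -0.2206, 0.0929]
ee_rot: [2.045, 2.385, 0.0]
wrist_force: [-0.9, -0.3, 0.3]
gripper_width: 0.753
grip_force: 0.0
```

```bash
python3 - <<'E'
from h import *
st();b=snap('scene','s11.png').astype(int);a=cv2.cvtColor(cv2.imread('pics/s10.png'),4).astype(int)
p=ctrl.observe()['ee_pos']
print(proj('scene',[[.49,-.22,.006+h] for h in(.112,.08,.047,.03,.012,0)]).round(1))
# per-row dark-handle and grey profile
for nm,im in(('before',a),('after',b)):
    hsv=cv2.cvtColor(im.astype(np.uint8),cv2.COLOR_RGB2HSV)
    foot=(hsv[...,1]<60)&(hsv[...,2]>70)
    for r in range(272,318,3):
        c=np.where(foot[r,310:370])[0]; print(nm,r,(c.min()+310,c.max()+310,len(c)) if len(c) else None, end=' ; ')
    print()
np.save('ab.npy',np.stack([a,b]))
d=np.abs(a-b).sum(2)[240:320,310:370]
print((d[::4,::3]))
E
```

```text
19.93 [ 0.489  -0.2206  0.0929] F [-0.92 -0.33  0.29] T [-0.004  0.052  0.042] z [ 1.e-04 -0.e+00 -1.e+00]
[[341.5 270.4]
 [341.  281.2]
 [340.5 291.7]
 [340.3 297. ]
 [340.  302.4]
 [339.9 306. ]]
before 272 None ; before 275 (np.int64(350), np.int64(351), 2) ; before 278 (np.int64(349), np.int64(351), 3) ; before 281 (np.int64(334), np.int64(351), 6) ; before 284 (np.int64(334), np.int64(350), 5) ; before 287 (np.int64(334), np.int64(336), 3) ; before 290 (np.int64(333), np.int64(336), 4) ; before 293 (np.int64(328), np.int64(345), 12) ; before 296 (np.int64(326), np.int64(348), 23) ; before 299 (np.int64(325), np.int64(349), 25) ; before 302 (np.int64(325), np.int64(349), 25) ; before 305 (np.int64(325), np.int64(349), 25) ; before 308 (np.int64(327), np.int64(348), 22) ; before 311 (np.int64(330), np.int64(345), 16) ; before 314 None ; before 317 None ; 
after 272 (np.int64(358), np.int64(359), 2) ; after 275 (np.int64(358), np.int64(359), 2) ; after 278 (np.int64(357), np.int64(359), 3) ; after 281 (np.int64(326), np.int64(328), 3) ; after 284 (np.int64(326), np.int64(328), 3) ;
[... 1457 characters left out ...]
  51  49
   46   3]
 [  1   0   4   3 194 252 149 145 181  25  13  18   4  11  56  52   6   2
    2   6]
 [  4   3   1  11   5  26   3  61  36  16  15   6   2   8   1   1   1   3
    6   2]
 [  1   1   5   2   3   6   6   4  17   3   1   0   2   3   7   6   6   2
    3   0]
 [  1   4   3   1   1   5   3   6  20   7  14  39   1   3   6   1   0   0
    2   2]
 [  0   2   5   4   3 149   3   2   4 131   6   1   1   6   5   6   3   3
    2   2]
 [  5   2   4   3   1   2   5  15   2   3  67   2   4   6   2   4   3   3
    5   4]
 [  4   5   3   1   4   4   5  26  16   2   3  16   6   1   3   4   3   2
    0   5]
 [  5   2   2   2   2   3   1   2   2   3   2  11   7   3   3   7   4 166
  108  28]]
```

```bash
python3 - <<'E'
from h import *
ab=np.load('ab.npy')
for nm,im in zip('BA',ab):
    for r in range(258,296,2):
        row=im[r,326:360]; m=(row[:,0]-row[:,2]>12)&(row.sum(1)<260)
        c=np.where(m)[0]+326
        print(nm,r,(int(c.min()),int(c.max()),len(c)) if len(c) else '-',end=' | ')
    print()
    g=[]
    for r in (262,274,286): print(r,[tuple(map(int,x)) for x in im[r,330:354:1]])
E
```

```text
B 258 - | B 260 (327, 327, 1) | B 262 (328, 328, 1) | B 264 (328, 328, 1) | B 266 (328, 344, 5) | B 268 (340, 344, 5) | B 270 (326, 359, 10) | B 272 (338, 359, 14) | B 274 (338, 359, 15) | B 276 (337, 359, 15) | B 278 (337, 359, 12) | B 280 (326, 359, 10) | B 282 (328, 352, 11) | B 284 (328, 346, 9) | B 286 (330, 348, 9) | B 288 (331, 344, 8) | B 290 (332, 343, 7) | B 292 (334, 342, 9) | B 294 - | 
262 [(30, 34, 35), (31, 32, 32), (35, 35, 36), (32, 31, 34), (36, 38, 36), (35, 35, 38), (35, 34, 35), (36, 37, 37), (33, 34, 34), (37, 38, 38), (32, 33, 35), (30, 32, 31), (32, 32, 34), (33, 33, 34), (31, 31, 33), (34, 37, 37), (39, 39, 39), (32, 31, 35), (34, 32, 34), (32, 35, 34), (33, 35, 36), (36, 37, 37), (34, 33, 36), (40, 40, 42)]
274 [(36, 38, 38), (35, 35, 36), (33, 33, 35), (35, 35, 37), (38, 38, 40), (33, 34, 35), (34, 33, 36), (36, 36, 34), (50, 37, 31), (57, 37, 28), (61, 44, 36), (57, 39, 28), (58, 39, 30), (57, 42, 32), (53, 35, 25), (41, 33, 28), (30, 29, 29), (30, 30, 31), (54, 54, 53), (122, 118, 113), (125, 121, 117), (101, 100, 96), (50, 51, 52), (48, 39, 35)]
286 [(68
[... 1104 characters left out ...]
40), (91, 61, 46), (66, 47, 35), (52, 37, 27), (48, 33, 23), (50, 38, 29), (49, 34, 26), (48, 33, 23), (57, 41, 31), (57, 40, 31), (58, 41, 32), (61, 42, 33), (54, 38, 28), (48, 36, 29), (66, 43, 28), (177, 110, 72), (188, 118, 79), (186, 116, 76), (183, 113, 74), (181, 113, 74), (134, 84, 55), (82, 56, 39), (41, 36, 36), (30, 31, 33)]
286 [(173, 105, 67), (137, 87, 59), (70, 46, 35), (55, 39, 31), (58, 41, 31), (58, 40, 32), (59, 40, 32), (58, 41, 31), (58, 39, 31), (60, 43, 34), (60, 40, 32), (60, 42, 35), (49, 36, 28), (61, 42, 33), (142, 89, 59), (179, 112, 74), (185, 115, 75), (186, 116, 76), (185, 117, 76), (183, 116, 76), (198, 124, 80), (206, 127, 83), (207, 128, 84), (209, 128, 84)]
```

```bash
python3 - <<'E'
from h import *
print('foot',at('scene',(337,302.6),.012),'mat',at('scene',(339.3,306.7),.003),'mat top cam',at('top',c1(685,286),.006))
b=ctrl.grab_frame('scene')
hsv=cv2.cvtColor(b,cv2.COLOR_RGB2HSV);o=hsv[...,1]
print(hsv[306,312:370,1].tolist());print(b[306,312:370,0].tolist());st()
E
```

```text
foot [ 0.485 -0.214  0.012] mat [ 0.489  -0.2193  0.003 ] mat top cam [ 0.4903 -0.2185  0.006 ]
[152, 153, 151, 151, 151, 154, 154, 131, 117, 116, 119, 120, 116, 48, 11, 16, 19, 19, 19, 19, 18, 19, 20, 20, 18, 17, 16, 17, 16, 14, 14, 18, 20, 18, 18, 16, 8, 62, 104, 116, 120, 117, 118, 117, 118, 117, 116, 136, 153, 152, 153, 153, 150, 152, 151, 152, 150, 154]
[203, 203, 202, 199, 202, 204, 207, 192, 178, 172, 172, 181, 180, 123, 114, 159, 175, 175, 178, 177, 172, 176, 179, 178, 181, 179, 171, 122, 109, 109, 110, 112, 113, 114, 112, 110, 94, 98, 105, 112, 183, 194, 180, 174, 182, 181, 176, 154, 192, 206, 204, 204, 202, 201, 203, 201, 200, 200]
20.02 [ 0.489  -0.2207  0.0928] F [0.85 0.18 0.53] T [ 0.002 -0.012  0.031] z [ 0. -0. -1.]
```

>>> {"name": "move_arm", "arguments": {
  "moves": [
    [[0,0,0,0],[0,0,0,0],[0,0,0,0],[0,0,0,0],[0,0,0,0]]
  ],
  "fingers": 1
}}

```text
time_s: 20.65
ee_pos: [0.4889, -0.2207, 0.0929]
ee_rot: [-2.045, -2.385, 0.001]
wrist_force: [-5.3, -1.7, 5.2]
gripper_width: 0.308
grip_force: 58.8
```

>>> {"name": "move_arm", "arguments": {
  "moves": [
    [[0,0,-0.6,0],[-0.3,0.2,-0.6,0],[-0.5,0.3,-0.6,0],[-0.5,0.3,-0.3,0],[-0.5,0.3,0.0,0]]
  ]
}}

```text
time_s: 21.28
ee_pos: [0.4927, -0.2252, 0.0928]
ee_rot: [-2.045, -2.385, 0.0]
wrist_force: [-10.1, 0.8, 30.3]
gripper_width: 0.313
grip_force: 62.3
```

```bash
cat >> h.py <<'E'
def foot():
    b=ctrl.grab_frame('scene');hsv=cv2.cvtColor(b,cv2.COLOR_RGB2HSV);f=((hsv[...,1]<60)&(hsv[...,2]>70))[293:325,312:370]
    rr=[(r+293,int(np.where(f[r])[0].min()+312),int(np.where(f[r])[0].max()+312)) for r in range(32) if f[r].sum()>9]
    print(rr[0],rr[len(rr)//2],rr[-1]);
    w=max(rr,key=lambda x:x[2]-x[1]);u=(w[1]+w[2])/2;v=(rr[0][0]+rr[-1][0])/2;print(u,v,at('scene',(u,v),.012))
E
python3 -c "from h import *;st();foot()"
```

```text
21.27 [ 0.4927 -0.2252  0.0928] F [-10.11   0.77  30.3 ] T [0.321 1.747 0.104] z [-1.e-04 -0.e+00 -1.e+00]
(294, 331, 347) (304, 327, 352) (314, 335, 344)
339.5 304.0 [ 0.4892 -0.2193  0.012 ]
```

>>> {"name": "move_arm", "arguments": {
  "moves": [
    [[0,-0.1,-0.4,0],[0,-0.1,-0.4,0]]
  ]
}}

```text
time_s: 21.58
ee_pos: [0.4918, -0.2253, 0.097]
ee_rot: [2.045, 2.384, 0.0]
wrist_force: [0.4, -0.2, -3.6]
gripper_width: 0.312
grip_force: 59.3
```

>>> {"name": "move_arm", "arguments": {
  "moves": [
    [[0,-0.1,0,0],[0,-0.1,0,0],[0,-0.1,0,0],[0,-0.1,0,0]]
  ],
  "fingers": -0.5
}}

```text
time_s: 22.08
ee_pos: [0.4908, -0.2254, 0.0969]
ee_rot: [2.045, 2.385, 0.0]
wrist_force: [-0.2, -0.3, 0.1]
gripper_width: 0.753
grip_force: 0.0
```

>>> {"name": "move_arm", "arguments": {
  "moves": [
    [[0,0,-2,0],[0,0,-5,0],[0,0,-10,0],[0,0,-16,0],[0,0,-22,0]]
  ]
}}

```text
time_s: 22.7
ee_pos: [0.4903, -0.2252, 0.3204]
ee_rot: [2.044, 2.384, 0.0]
wrist_force: [0.2, -0.2, -0.5]
gripper_width: 0.748
grip_force: 0.0
```

```bash
python3 - <<'E'
from h import *
st();foot()
b=snap('scene','s12.png')
print(barpos(1.95));go(barpos(1.95)+[0,0,.1],YAW);go(barpos(1.95))
# plate level check: bright plate inside canister
print(proj('scene',[[*CAN,.095],[*CAN,.05]]+[[CAN[0]+.036*np.cos(t),CAN[1]+.036*np.sin(t),.05] for t in np.arange(0,6.2,np.pi/4)]+[[CAN[0]+.039*np.cos(t),CAN[1]+.039*np.sin(t),.095] for t in np.arange(0,6.2,np.pi/4)]).round(1).tolist())
for r in range(214,246,2):print(r,b[r,334:368,1].tolist())
E
```

```text
22.7 [ 0.4903 -0.2252  0.3204] F [ 0.23 -0.24 -0.55] T [-0.003 -0.05  -0.026] z [ 1.2e-03 -6.0e-04 -1.0e+00]
(295, 330, 348) (305, 327, 351) (314, 334, 344)
338.5 304.5 [ 0.4866 -0.22    0.012 ]
[ 0.67023804 -0.05839995  0.23834396]
t 22.8 pos [ 0.4914 -0.2258  0.3258] F [0.1 1.2 0.8] w 0.749 g 0.0 -> shift cm [13.81 20.23 -1.17] turn -0.002
t 22.8 pos [ 0.4914 -0.2258  0.3258] F [0.1 1.2 0.8] w 0.749 g 0.0 -> shift cm [13.87 20.15  8.83] turn 0
[[351.1, 229.7], [350.3, 243.5], [363.7, 240.9], [356.3, 235.4], [345.7, 234.5], [337.6, 238.8], [336.7, 246.1], [344.0, 252.0], [355.2, 253.0], [363.4, 248.3], [366.0, 227.0], [357.8, 221.1], [346.0, 220.2], [337.0, 224.8], [336.0, 232.5], [344.1, 238.9], [356.7, 239.9], [365.8, 234.8]]
214 [105, 104, 103, 98, 100, 102, 101, 102, 100, 96, 97, 99, 101, 105, 106, 105, 107, 105, 101, 101, 101, 100, 103, 106, 108, 107, 103, 106, 105, 108, 105, 105, 91, 77]
216 [107, 106, 106, 103, 102, 102, 102, 99, 95, 93, 97, 102, 104, 106, 107, 106, 106, 104, 104, 101, 101, 99, 102, 103, 105, 105, 106, 103, 105, 105, 103, 102, 101, 83]
218 [108, 109, 107, 106
[... 1449 characters left out ...]
02, 103, 105, 103, 103, 103, 98, 91, 89, 93, 95, 92, 87, 90, 112, 137, 154, 100]
238 [105, 104, 100, 89, 98, 127, 152, 153, 143, 134, 131, 129, 130, 127, 108, 101, 99, 101, 99, 122, 125, 123, 122, 126, 149, 152, 139, 116, 130, 155, 133, 100, 80, 79]
240 [106, 102, 99, 100, 97, 93, 92, 94, 99, 118, 146, 157, 149, 146, 128, 121, 126, 178, 186, 188, 187, 180, 179, 184, 178, 163, 137, 119, 97, 88, 86, 85, 82, 81]
242 [107, 104, 99, 97, 96, 96, 96, 93, 93, 96, 93, 95, 95, 97, 99, 99, 98, 100, 100, 99, 95, 91, 93, 93, 91, 91, 91, 91, 90, 89, 86, 87, 82, 84]
244 [107, 102, 99, 97, 98, 98, 96, 95, 94, 96, 97, 97, 98, 98, 97, 99, 99, 96, 96, 99, 96, 95, 94, 94, 96, 96, 92, 92, 90, 89, 89, 85, 81, 85]
```

```bash
python3 - <<'E'
from h import *
o1,d1=ray('top',(367,115));o2,d2=ray('scene',(436.8,185.5))
A=np.stack([d1,-d2],1);s=np.linalg.lstsq(A,o2-o1,rcond=None)[0];print((o1+d1*s[0]).round(3),(o2+d2*s[1]).round(3))
print(at('top',(335,128),.15), at('top',(362,145),.1))
E
```

```text
[ 0.787 -0.069  0.182] [ 0.785 -0.068  0.182]
[0.756 0.025 0.15 ] [ 0.7132 -0.0628  0.1   ]
```

>>> {"name": "move_arm", "arguments": {
  "moves": [
    [[3,5,-1,0],[6,10,-2,0],[9,14.5,-2,0],[12,18,-1.5,0],[13.8,19.5,-1,0]]
  ],
  "fingers": 0
}}

```text
time_s: 23.42
ee_pos: [0.6634, -0.0575, 0.3274]
ee_rot: [2.043, 2.386, 0.0]
wrist_force: [-0.2, -0.7, -1.0]
gripper_width: 0.502
grip_force: 0.0
```

```bash
python3 - <<'E'
from h import *
go(barpos(1.95)+[0,0,.0],YAW)
E
```

```text
t 23.43 pos [ 0.6634 -0.0575  0.3274] F [-0.2 -0.7 -1. ] w 0.502 g 0.0 -> shift cm [-0.19  0.66  8.91] turn -0.001
```

Teapot top is 0.18 m, below the fingers. Lowering onto the bar and gripping.

>>> {"name": "move_arm", "arguments": {
  "moves": [
    [[-0.2,0.7,2,0],[-0.2,0.7,5,0],[-0.2,0.7,7.5,0],[-0.2,0.7,8.7,0],[-0.2,0.7,8.7,0]]
  ]
}}

```text
time_s: 24.05
ee_pos: [0.6692, -0.0609, 0.2394]
ee_rot: [-2.046, -2.384, 0.001]
wrist_force: [0.1, -0.7, -0.2]
gripper_width: 0.499
grip_force: 0.0
```

>>> {"name": "move_arm", "arguments": {
  "moves": [
    [[0,0,0,0],[0,0,0,0],[0,0,0,0],[0,0,0,0],[0,0,0,0]]
  ],
  "fingers": 1
}}

```text
time_s: 24.68
ee_pos: [0.6701, -0.0603, 0.241]
ee_rot: [2.044, 2.383, 0.002]
wrist_force: [2.5, -1.5, 6.3]
gripper_width: 0.097
grip_force: 58.7
```

```bash
python3 - <<'E'
from h import *
for t in (1.95,1.8,1.65,1.5,1.35,1.2):go(barpos(t)+[0,0,.003],YAW)
E
```

```text
t 24.68 pos [ 0.6701 -0.0603  0.241 ] F [ 2.5 -1.5  6.3] w 0.097 g 58.7 -> shift cm [ 0.19  0.04 -0.03] turn -0.002
t 24.68 pos [ 0.6701 -0.0603  0.241 ] F [ 2.5 -1.5  6.3] w 0.097 g 58.7 -> shift cm [ 0.18 -2.1  -0.71] turn -0.002
t 24.68 pos [ 0.6701 -0.0603  0.241 ] F [ 2.5 -1.5  6.3] w 0.097 g 58.7 -> shift cm [ 0.18 -4.32 -1.06] turn -0.002
t 24.68 pos [ 0.6701 -0.0603  0.241 ] F [ 2.5 -1.5  6.3] w 0.097 g 58.7 -> shift cm [ 0.17 -6.57 -1.07] turn -0.002
t 24.68 pos [ 0.6701 -0.0603  0.241 ] F [ 2.5 -1.5  6.3] w 0.097 g 58.7 -> shift cm [ 0.17 -8.8  -0.75] turn -0.002
t 24.68 pos [ 0.6701 -0.0603  0.241 ] F [ 2.5 -1.5  6.3] w 0.097 g 58.7 -> shift cm [  0.16 -10.95  -0.1 ] turn -0.002
```

>>> {"name": "move_arm", "arguments": {
  "moves": [
    [[0,-2.1,-0.7,0],[0,-4.3,-1.1,0],[0,-6.5,-1.1,0],[0,-8.7,-0.8,0],[0,-10.9,-0.1,0]]
  ]
}}

```text
time_s: 25.3
ee_pos: [0.5618, -0.0774, 0.2418]
ee_rot: [2.044, 2.382, 0.001]
wrist_force: [6.3, -1.4, -9.6]
gripper_width: 0.089
grip_force: 60.0
```

```bash
python3 - <<'E'
from h import *
for t in (1.2,1.05,.9,.75,.6,.45):go(barpos(t)+[0,0,.003],YAW)
E
```

```text
t 25.3 pos [ 0.5618 -0.0774  0.2418] F [ 6.3 -1.4 -9.6] w 0.089 g 60.0 -> shift cm [ 0.21  0.02 -0.  ] turn -0.002
t 25.3 pos [ 0.5618 -0.0774  0.2418] F [ 6.3 -1.4 -9.6] w 0.089 g 60.0 -> shift cm [ 0.2  -2.01  0.96] turn -0.002
t 25.3 pos [ 0.5618 -0.0774  0.2418] F [ 6.3 -1.4 -9.6] w 0.089 g 60.0 -> shift cm [ 0.2  -3.87  2.22] turn -0.002
t 25.3 pos [ 0.5618 -0.0774  0.2418] F [ 6.3 -1.4 -9.6] w 0.089 g 60.0 -> shift cm [ 0.2  -5.53  3.74] turn -0.002
t 25.3 pos [ 0.5618 -0.0774  0.2418] F [ 6.3 -1.4 -9.6] w 0.089 g 60.0 -> shift cm [ 0.2  -6.94  5.49] turn -0.002
t 25.3 pos [ 0.5618 -0.0774  0.2418] F [ 6.3 -1.4 -9.6] w 0.089 g 60.0 -> shift cm [ 0.2  -8.07  7.43] turn -0.002
```

>>> {"name": "move_arm", "arguments": {
  "moves": [
    [[0,-2,0.9,0],[0,-3.8,2.2,0],[0,-5.5,3.7,0],[0,-6.9,5.5,0],[0,-8,7.4,0]]
  ]
}}

```text
time_s: 25.92
ee_pos: [0.4829, -0.0895, 0.167]
ee_rot: [2.044, 2.383, 0.001]
wrist_force: [14.2, -5.4, -4.9]
gripper_width: 0.089
grip_force: 60.8
```

```bash
python3 - <<'E'
from h import *
for t in (.45,.3,.15,0):go(barpos(t)+[0,0,.003],YAW)
E
```

```text
t 25.93 pos [ 0.4829 -0.0895  0.167 ] F [14.2 -5.4 -4.9] w 0.089 g 60.8 -> shift cm [ 0.18 -0.07 -0.03] turn -0.002
t 25.93 pos [ 0.4829 -0.0895  0.167 ] F [14.2 -5.4 -4.9] w 0.089 g 60.8 -> shift cm [ 0.18 -0.9   2.06] turn -0.002
t 25.93 pos [ 0.4829 -0.0895  0.167 ] F [14.2 -5.4 -4.9] w 0.089 g 60.8 -> shift cm [ 0.18 -1.4   4.25] turn -0.002
t 25.93 pos [ 0.4829 -0.0895  0.167 ] F [14.2 -5.4 -4.9] w 0.089 g 60.8 -> shift cm [ 0.18 -1.57  6.5 ] turn -0.002
```

>>> {"name": "move_arm", "arguments": {
  "moves": [
    [[0,-0.7,2,0],[0,-1.2,4.2,0],[0,-1.3,6.2,0],[0,-1.3,7.1,0],[0,-1.3,7.3,0]]
  ]
}}

```text
time_s: 26.55
ee_pos: [0.469, -0.0921, 0.0979]
ee_rot: [-2.045, -2.384, 0.006]
wrist_force: [-51.5, -2.6, 71.0]
gripper_width: 0.088
grip_force: 73.6
```

>>> {"name": "move_arm", "arguments": {
  "moves": [
    [[0,0,0,0],[0,0,0,0],[0,0,0,0],[0,0,0,0]]
  ],
  "fingers": 0
}}

```text
time_s: 27.05
ee_pos: [0.47, -0.091, 0.0936]
ee_rot: [-2.045, -2.385, 0.0]
wrist_force: [1.0, 0.1, -0.2]
gripper_width: 0.5
grip_force: 0.0
```

>>> {"name": "move_arm", "arguments": {
  "moves": [
    [[0,0,-1,0],[0,0,-3,0],[0,0,-7,0],[0,0,-12,0],[0,0,-18,0]]
  ]
}}

```text
time_s: 27.68
ee_pos: [0.4695, -0.0909, 0.2766]
ee_rot: [2.045, 2.385, 0.0]
wrist_force: [0.4, 0.5, 0.2]
gripper_width: 0.498
grip_force: 0.0
```

```bash
python3 - <<'E'
from h import *
st();foot()
a=ctrl.grab_frame('scene').astype(int);b=cv2.cvtColor(cv2.imread('pics/scene0.png'),4).astype(int)
d=np.abs(a-b).sum(2)>90
print('canister/lid/bar diff px',d[215:272,305:385].sum());ys,xs=np.where(d[215:272,305:385]);print(list(zip((xs+305).tolist(),(ys+215).tolist()))[:40])
for n,(r0,r1,c0,c1_) in dict(mug=(255,300,398,445),glass=(278,315,382,406),egg=(200,235,362,385),lemon=(180,206,316,340),mud=(172,218,284,298),spoon=(245,295,270,296),pur=(190,238,250,315),garlic=(150,200,250,276)).items():print(n,d[r0:r1,c0:c1_].sum())
E
```

```text
27.68 [ 0.4695 -0.0909  0.2766] F [0.4  0.49 0.22] T [-0.031 -0.028  0.03 ] z [ 3.e-04 -0.e+00 -1.e+00]
(294, 330, 346) (304, 326, 351) (314, 334, 344)
338.5 304.0 [ 0.4871 -0.2187  0.012 ]
canister/lid/bar diff px 26
[(342, 266), (335, 268), (336, 268), (337, 268), (334, 269), (335, 269), (336, 269), (337, 269), (334, 270), (335, 270), (336, 270), (337, 270), (338, 270), (339, 270), (340, 270), (341, 270), (335, 271), (336, 271), (337, 271), (338, 271), (339, 271), (340, 271), (341, 271), (342, 271), (343, 271), (344, 271)]
mug 0
glass 27
egg 0
lemon 2
mud 20
spoon 2
pur 6
garlic 1
```

```bash
python3 -c "
from station import ctrl
print(ctrl.close_job())"
```

```text
the job is handed in; nothing more can be done
None
```

The job is handed in at about 28 s: the plate was pressed home and held for over 1 s, the tamper stands about 2 mm off the mat's centre, and the lid is closed. The hand-in gave no verdict. Plate level and lid closure were checked only by image comparison, which showed no sign that anything else had moved.

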